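# Clamp a whetstone by hooking its tension spring with a puller

### The job

Clamp the whetstone in its holder: take the red-handled spring puller from its stand, put its tip down through the hole at the end of the spring's orange hook, and stretch the spring with it (not with the fingers) just far enough to bring the hook's notch round the brass post, so that the spring stays stretched and keeps the blue jaw pressed against the stone. Do not overstretch the spring (80 mm is its limit), then hang the puller upright back in its stand and leave the other things where they are.

Things in the scene. Friction and masses are not known exactly. Their poses are not given: they have to be found in the camera images.
- holder: Whetstone holder: fixed plywood board 210 x 380 x 25 mm. Origin on the table; its x axis lies across the board (from -90 to +120 mm), its y axis along it (-190 to +190 mm). The stone and a dark wood stop (face at y = +90 mm, top 45 mm above the table) lie on the -x part; the spring lies level over the +x part, its length roughly along +y.
- stone: Red-brown whetstone, 70 x 205 x 30 mm, 0.5 kg, loose, lying on the board just short of the stop. Origin at the centre of its underside; long side along its y.
- jaw: Blue jaw block 74 x 20 x 24 mm on a dark steel arm (top 41 mm above the table). Slides along the holder's +y to the stone, 0.6 N friction: the first 10 to 25 mm of a pull on the spring draws it up. Origin on its clamping face (looks to +y), at board height. At the holder's x = +55 mm its arm carries an upright pin (top 64 mm up, 10 mm behind the face) that holds the spring's fixed end.
- spring (a joint): Stretch of the steel coil spring, m: 0 slack (cannot be compressed), about 0.045 when hooked. 150 N/m, no preload; ruined over 0.08. It lies level, mid-plane 60 mm above the table, cannot be lifted, and swings easily about the jaw's pin, from 0.2 rad inwards (-x) to a firm stop 0.42 rad outwards (+x) of the holder's +y. Its swing is not reported: look, or push it against the stop and feel.
- post_seat (a point): On the axis of the upright brass post, at the spring's height (60 mm above the table), at the holder's x = +55 mm, y = +70 mm. Post 8 mm thick, with an 11 mm head 71 to 76 mm above the table; its foot is held by two aluminium straps (top 40 mm up). The hook cannot pass through the post: its wide end is led past it on the outer (+x) side, then brought back over it.
- puller: Spring puller, 0.13 to 0.21 kg, upright in its stand. Origin at the centre of the underside of its black guard disc (40 mm wide, 6 mm thick); z up. Above it a red handle block 36 (x) x 24 (y) x 60 mm, up to 66 mm above the origin; below it a steel rod, 9 mm thick for 14 mm, then 6 mm thick, with a round end 52 mm below the origin. It can tilt in the grip under load.
- puller_tip (a point): Lowest point of the puller's round-ended, 6 mm thick pin, 52 mm below the origin.
- stand: Fixed grey stand, 80 x 80 x 70 mm; origin at the centre of its underside on the table.
- stand_hole (a point): Centre of the 26 mm hole in the stand's 6 mm top plate, at the level of its upper face (70 mm above the table); 58 mm of free depth below. The puller's guard rests on this face, rod down through the hole.
- cup: Steel cup, 76 mm wide, 85 mm high: leave it.
- bottle: White squeeze bottle, 62 mm wide, 190 mm high: leave it.
- spare_stone: Grey spare whetstone 60 x 180 x 25 mm: leave it.
- dressing_stone: Pale dressing stone 25 x 45 x 20 mm on the board beside the jaw: leave it.
- angle_guide: Green angle guide 50 x 16 x 14 mm on the board behind the stop: leave it.
- spring_root (a point): On the axis of the jaw's pin, at the spring's height. Along the slack spring from here, mm: coil (12 thick) 10 to 94, then the 4 mm thick orange hook: notch centre 150, centre of the 16 mm pull hole 175.5, end 189.5; plate 28 wide round the hole. Notch 13 wide, open inwards (-x, stone side): shank 6.5 to 10.5 outwards of its centre, bend 4.5 to 11.5 beyond it, lip on the inner side back to -0.5.
There are look-alikes about, which are no part of the job. There is more than one size of the puller; the one meant has the size given above.

How it is judged:
On the way, in this order (a step that is already met when the one before it is completed fails the run):
1. the spring is stretched by the puller's tip in the hook (value of joint spring above 0.02 m and contact force between puller and jaw above 1 N), for 0.2 s.
2. the spring stays stretched on the post and presses the jaw on the stone, the puller lifted out of the hook (value of joint spring between 0.036 and 0.056 m and contact force between jaw and stone above 2 N and contact force between puller and jaw below 0.1 N and height (world z) of puller_tip above 0.064 m), for 0.2 s.
At the end, for the whole second after the job is handed in: The spring stays stretched by 36 to 56 mm with nothing but the post holding it, the jaw presses on the stone with more than 2 N, and the puller hangs still and upright (within 0.1 rad) in its stand, its guard on the top plate (within 4 mm in height, 12 mm sideways) (value of joint spring between 0.036 and 0.056 m and contact force between jaw and stone above 2 N and horizontal distance between puller and stand_hole below 0.012 m and height (world z) of puller between 0.066 and 0.074 m and angle between puller's own z axis and vertical below 0.1 rad and linear speed of puller below 0.02 m/s); the robot touches nothing.
It fails at once if the spring is stretched over 80 mm (value of joint spring above 0.08 m).
It fails at once if the fingers push the jaw, its spring or the hook (contact force between the fingers and jaw above 1.5 N).
It fails at once if a bystander is moved by more than 30 mm (distance of any of cup, bottle, spare_stone, dressing_stone, angle_guide from where it was at the start of the episode above 0.03 m).
It also fails if it takes over 67 s, if anything falls off the work surface, if the arm or the gripper's body presses on something with over 40 N, if the wrist force passes 120 N, or if a joint passes its speed limit or range.

### The arm

A 7-joint arm with a two-finger parallel gripper is mounted at the origin on the work surface. World frame = base frame: x ahead of the robot, y to its left, z up, the work surface at z = 0. Lengths are in m, angles in rad, forces in N, time in s.
With the tool pointing down it reaches from about 0.4 to 0.875 m from the base axis. Payload 19.3 kg.
Tool frame: the origin (TCP) lies midway between the tips of the shut fingers; the grasp point (between the pads) lies 19 mm behind it; z points along the fingers, y is the line along which they close (so a half turn about z gives the same grasp; the last joint's range is limited). The gripper opens to 85 mm and grips with 20 to 120 N. Pads are 22 mm wide; open, the fingers measure 114 mm over their backs; the gripper's body (76 mm by 85 mm) begins 54 mm behind the grasp point. The pads swing forward as they close: fully open they stand 13 mm farther back than shut.
Start: joints at [1.193, 0.521, -0.036, 1.599, 0.021, 1.021, -0.113], TCP at [0.189, -0.596, 0.231] pointing down, gripper open.
Joint ranges: [-2.91, 2.91], [-0.3, 2.13], [-1.5, 1.42], [0.17, 2.43], [-1.26, 4.41], [0.16, 1.93], [-2.52, 2.52]. Speed limits (rad/s): [1.89, 1.89, 2.39, 2.39, 3.01, 3.01, 3.01].

### API

Orientations are given as [roll, pitch, yaw] about the fixed x, y, z axes, in that order (R = Rz(yaw) Ry(pitch) Rx(roll)).
In Python, from workcell import * gives the robot as it stands. The module is installed in compiled form; this text tells all that it offers.
- The arm moves only by the tool play_rows, never from a script. Its argument "deltas" is a list of rows, each a list of 7 numbers: the shift along the tool's x, y, z in units of 500 mm (1.0 is 500 mm), then the turn, a rotation vector about the tool's x, y, z in units of 120 degrees (1.0 is 120 degrees), then the closure, from 0 (fully open) to 1 (shut). A call has 1 to 10 rows; each row is the pose to reach, as a shift and turn from the pose commanded when the call began, along the tool's axes at that moment; what a row does not reach only later rows make up. A row lasts 1/10 s, in which the tool goes at most 50 mm and 8.59 degrees, less where a joint would pass 70% of its speed; a pose out of reach is approached as far as the arm can. A call with a number of a shift or a turn outside -1 to 1 is refused whole. A call with a gripper value outside its range is refused whole. The fingers move at their own pace and stop on an object; "newtons" is the grip in N (left out, the last holds). Time passes only in rows, so rows that repeat a pose let the fingers close. It gives the time, the measured TCP pose, the force, the opening and the grip force at its end, in the units of the state.
- observe(): the state, without advancing time (a new reading comes with each control period).
- grab_frame(name): name is "scene" or "top"; returns the picture (400x640x3 uint8, red, green, blue); there is no depth.
- get_calibration(name): a dict with "fovy" (degrees; the focal length in pixels is half the picture's height over the tangent of half this angle, whatever the lens; pixels are square), "cx", "cy" (the principal point, pixels), "k1" (the pictures are not rectified: a ray, as slopes to the right and down, at radius r is drawn at 1 + k1 r^2 times it, then the intrinsics apply), "xyz" and "rotation" of the camera in the world. Camera axes: x right, y down, z forward; pixel columns grow to the right and rows downward; lengths in m; the calibration is good to about 2 mm. A picture is of the moment at which its call begins. get_calibration takes no time and is no camera call.
- job_done(): hands the job in; it is judged then, once.
The state is a dict: "clock": time; "qpos": joint angles; "qd": joint speeds; "joint_efforts": joint torques, N m; "position": TCP position; "tool_rot": TCP orientation; "force": force on the tool from outside, world axes, zero at the start; "moment": the same for the moment, N m; "grip_width": finger opening in m; "finger_force": force on a finger pad.
Only numpy, scipy, OpenCV 4.12 (cv2) and the standard library are available. Lean on these libraries where they do the work, as an engineer would, in place of code of your own. Each camera call takes 0.05 s, during which the arm holds its last target. There are 200 camera calls.

## Working session

There is one attempt and no reset: what is moved stays moved. The work goes in short steps, Python scripts to look and compute and a tool call to move; the robot and the scene stay as the last step left them, time stands still between calls to the robot, and variables do not carry over. Pictures are saved under pics/ and viewed, at most 10 in all, crops included, and the job is handed in when it is done.

Besides the shell and the picture viewer there is one more tool, called after "Call:" as a command line: name --pt "numbers of a row" for each row, then --argument value for the rest. play_rows: Moves the arm, as the interface text tells. Its arguments: {"type":"object","properties":{"deltas":{"type":"array"},"newtons":{"type":"number"}},"required":["deltas"]}

```bash
mkdir -p pics; cat > h.py <<'E'
from workcell import *
import numpy as np, cv2
from scipy.spatial.transform import Rotation as R
def cal(n):
    c=get_calibration(n); f=200/np.tan(np.radians(c["fovy"])/2)
    return c,f,np.array(c["xyz"]),np.array(c["rotation"])
def world(n,u,v,z):
    c,f,p,Rm=cal(n); d=np.array([(u-c["cx"])/f,(v-c["cy"])/f]); s=d.copy()
    for _ in range(30): s=d/(1+c["k1"]*(s@s))
    r=Rm@np.array([s[0],s[1],1]); return p+r*(z-p[2])/r[2]
def pix(n,P):
    c,f,p,Rm=cal(n); q=Rm.T@(np.array(P)-p); s=q[:2]/q[2]; s=s*(1+c["k1"]*(s@s))
    return s*f+[c["cx"],c["cy"]]
def snap(n,out,box=None,scale=1):
    im=grab_frame(n)
    cv2.imwrite("pics/full_"+out,im[...,::-1])
    if box: im=im[box[1]:box[3],box[0]:box[2]]
    im=cv2.resize(im,None,fx=scale,fy=scale,interpolation=cv2.INTER_CUBIC)
    cv2.imwrite("pics/"+out,im[...,::-1])
def crop(src,out,box,scale):
    im=cv2.imread("pics/"+src)[box[1]:box[3],box[0]:box[2]]
    cv2.imwrite("pics/"+out,cv2.resize(im,None,fx=scale,fy=scale,interpolation=cv2.INTER_CUBIC))
def st():
    s=observe(); return {k:np.round(s[k],4) for k in("clock","qpos","position","tool_rot","force","moment","grip_width","finger_force")}
E
python3 - <<'E'
from h import *
snap("top","t1.png"); snap("scene","s1.png")
for n in("top","scene"): print(get_calibration(n))
print(st())
E
```

```text
{'fovy': 52.83013042123475, 'cx': 313.9959872178117, 'cy': 204.08326668669224, 'k1': -0.03920724366545181, 'xyz': array([ 0.42958455, -0.04764417,  1.12969327]), 'rotation': array([-3.01634397, -0.00431496, -1.56092605])}
{'fovy': 43.029834158851905, 'cx': 314.6504396274618, 'cy': 200.65426186040148, 'k1': -0.059269842653610134, 'xyz': array([ 1.18794203, -0.19453663,  1.18216056]), 'rotation': array([-2.59892595e+00, -2.58147618e-03,  1.33905212e+00])}
{'clock': np.float64(0.1), 'qpos': array([ 1.1928,  0.5219, -0.0363,  1.5999,  0.0212,  1.0211, -0.1128]), 'position': array([ 0.1892, -0.5954,  0.2308]), 'tool_rot': array([-3.1406e+00,  1.0000e-04,  3.0780e-01]), 'force': array([-0.3469, -0.4606, -0.4959]), 'moment': array([-0.0029,  0.0436, -0.0392]), 'grip_width': np.float64(0.0852), 'finger_force': np.float64(0.0)}
```

View pics/t1.png

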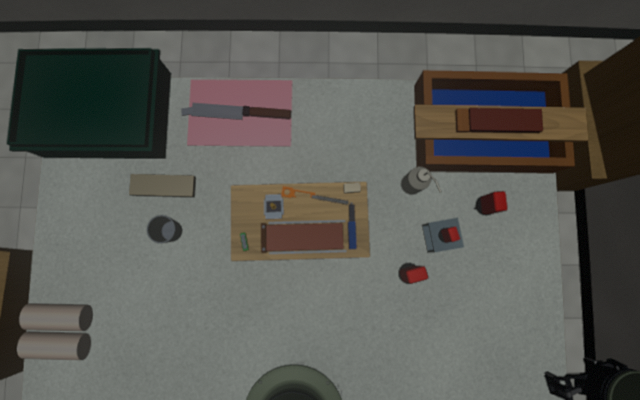

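View pics/s1.png

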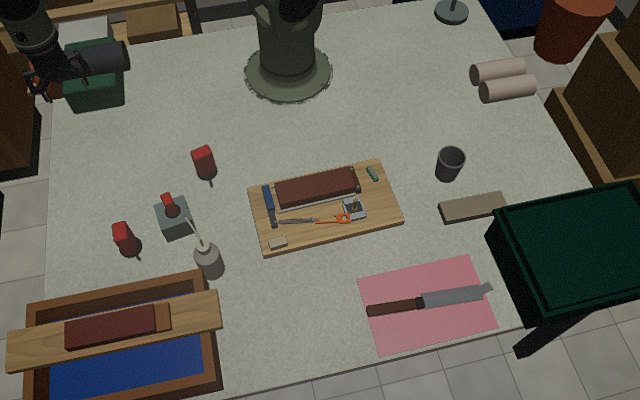

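The top view shows three red handles: (452,234) in the grey stand, (497,203) and (416,274) loose on the table. In the scene view these are (171,205), (123,238) and (204,162). The description fits the one in the stand, so I'll check it in close crops.

```bash
sed -i 's/np.array(c\["rotation"\])/R.from_euler("xyz",c["rotation"]).as_matrix()/' h.py
python3 - <<'E'
from h import *
a=cv2.imread("pics/full_t1.png");b=cv2.imread("pics/full_s1.png")
A=cv2.resize(a[180:295,385:525],None,fx=5,fy=5,interpolation=cv2.INTER_CUBIC)[:575,:700]
B=cv2.resize(b[140:265,100:230],None,fx=5,fy=5,interpolation=cv2.INTER_CUBIC)
o=np.zeros((600,800,3),np.uint8)
A=cv2.resize(a[185:290,390:520],(400,323),interpolation=cv2.INTER_CUBIC);B=cv2.resize(b[140:265,100:230],(400,385),interpolation=cv2.INTER_CUBIC)
o[:323,:400]=A;o[:385,400:]=B
o=cv2.convertScaleAbs(o,alpha=1.8)
cv2.imwrite("pics/c1.png",o[:400])
# board
crop("full_t1.png","c2.png",(225,175,375,265),5.3)
im=cv2.imread("pics/c2.png");cv2.imwrite("pics/c2.png",cv2.convertScaleAbs(im,alpha=1.8))
E
```

```text
(no output)
```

View pics/c1.png

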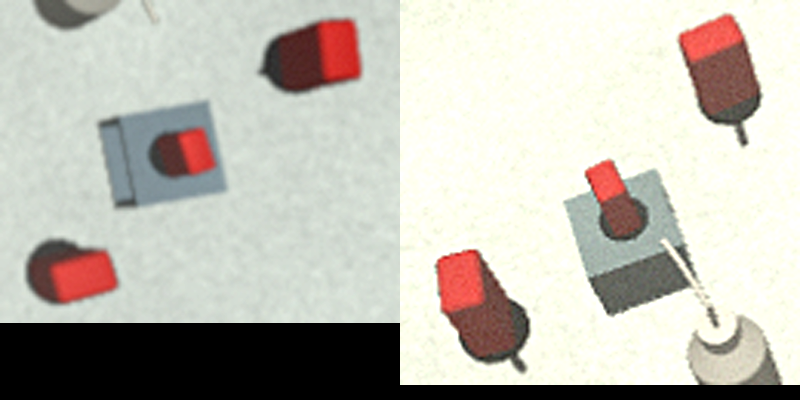

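View pics/c2.png

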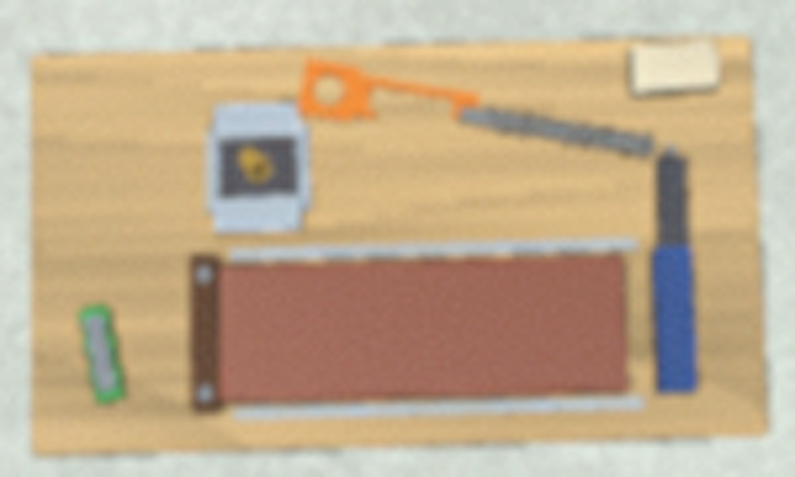

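```bash
python3 - <<'E'
from h import *
from scipy.optimize import least_squares
T=lambda x,y,z:world("top",225+(x+.5)/5.3-.5,175+(y+.5)/5.3-.5,z)
pts=[((32,57),(120,190),.025),((752,38),(120,-190),.025),((769,435),(-90,-190),.025),((33,455),(-90,190),.025),((255,162),(55,70),.0735)]
W=np.array([T(*p[0],p[2])[:2] for p in pts]);H=np.array([p[1] for p in pts])/1000
f=lambda q:(q[:2]+H@np.array([[np.cos(q[2]),np.sin(q[2])],[-np.sin(q[2]),np.cos(q[2])]])-W).ravel()
q=least_squares(f,[.5,0,0]).x; print("holder",q,np.round(f(q)*1000,1))
c,s=np.cos(q[2]),np.sin(q[2]);M=np.array([[c,s],[-s,c]])
for n,p,z in(("pin",(671,152),.064),("hole",(328,91),.06),("jawfaceR",(655,385),.049),("jawfaceL",(655,247),.049),("stoneEnd",(627,330),.055),("stopface",(219,330),.045),("coil end",(645,147),.06),("coilstart",(468,115),.06)):
    w=T(*p,z);print(n,np.round(w[:2],4),"holder mm",np.round(M@(w[:2]-q[:2])*1000,1))
C=lambda x,y,z:world("top",390+(x+.5)/3.077-.5,185+(y+.5)/3.077-.5,z)
S=lambda x,y,z:world("scene",100+(x-400+.5)/3.077-.5,140+(y+.5)/3.08-.5,z)
top=[C(*p,.136) for p in((182,133),(207,128),(216,170),(190,175))];print("handle top",np.mean(top,0),np.round(top,4))
sc=[S(*p,.136) for p in((586,172),(612,160),(626,191),(598,203))];print("scene handle",np.mean(sc,0),np.round(sc,4))
t=[C(*p,.07) for p in((118,119),(208,101),(227,190),(135,206))];print("stand",np.mean(t,0),np.round(t,4))
t=[S(*p,.07) for p in((565,202),(656,170),(688,245),(592,277))];print("stand sc",np.mean(t,0),np.round(t,4))
for P in([*(q[:2]+M.T@[.055,.07]),.0735],): print(pix("scene",P))
E
```

```text
holder [ 0.50713938 -0.01234228  0.03717608] [ 1.1  0.4  1.2 -1.  -1.6 -1.3 -1.6  0.4  0.9  1.5]
pin [ 0.567  -0.1502] holder mm [  54.7 -140. ]
hole [0.5969 0.0234] holder mm [91.  32.3]
jawfaceR [ 0.4504 -0.1435] holder mm [ -61.5 -128.9]
jawfaceL [ 0.5202 -0.1435] holder mm [   8.2 -131.5]
stoneEnd [ 0.4777 -0.1288] holder mm [ -33.7 -115.3]
stopface [0.476  0.0774] holder mm [-27.7  90.8]
coil end [ 0.5699 -0.1375] holder mm [  58.1 -127.4]
coilstart [ 0.5854 -0.0478] holder mm [ 76.8 -38.3]
handle top [ 0.48385067 -0.39934813  0.136     ] [[ 0.4986 -0.3861  0.136 ]
 [ 0.5029 -0.4067  0.136 ]
 [ 0.469  -0.4129  0.136 ]
 [ 0.4649 -0.3916  0.136 ]]
scene handle [ 0.48676789 -0.39546621  0.136     ] [[ 0.4745 -0.4099  0.136 ]
 [ 0.4679 -0.3888  0.136 ]
 [ 0.4994 -0.3804  0.136 ]
 [ 0.5053 -0.4028  0.136 ]]
stand [ 0.48524387 -0.39949523  0.07      ] [[ 0.5148 -0.3534  0.07  ]
 [ 0.5311 -0.4322  0.07  ]
 [ 0.4546 -0.4462  0.07  ]
 [ 0.4405 -0.3662  0.07  ]]
stand sc [ 0.48657041 -0.3954465   0.07      ] [[ 0.455  -0.4429  0.07  ]
 [ 0.441  -0.3655  0.07  ]
 [ 0.5192 -0.347   0.07  ]
 [ 0.5311 -0.4263  0.07  ]]
[353.87099279 200.22646007]
```

```bash
cat >> h.py <<'E'
Q=np.array([0.50714,-0.01234]);YH=0.0372
def hw(x,y): # holder mm -> world
    c,s=np.cos(YH),np.sin(YH); return Q+np.array([c*x-s*y,s*x+c*y])/1000
def wh(p):
    c,s=np.cos(YH),np.sin(YH); d=(np.array(p)[:2]-Q)*1000; return np.array([c*d[0]+s*d[1],-s*d[0]+c*d[1]])
def go(x,y,z,yaw):
    s=observe(); M=R.from_euler("xyz",s["tool_rot"]); d=M.inv().apply(np.array([x,y,z])-s["position"])
    t=(M.inv()*R.from_euler("xyz",[np.pi,0,yaw])).as_rotvec()
    print("shift",np.round(d/.5,4),"turn",np.round(t/np.radians(120),4),"mm",np.round(d*1000,1))
E
python3 - <<'E'
from h import *
go(.4855,-.3975,.235,.185)
E
```

```text
shift [ 0.6846 -0.1976 -0.0083] turn [-0.0005  0.0001  0.0586] mm [342.3 -98.8  -4.1]
```

Call:
play_rows --pt "0.09 -0.026 0 0 0 0.01 0" --pt "0.18 -0.052 0 0 0 0.02 0" --pt "0.27 -0.078 -0.002 0 0 0.03 0" --pt "0.36 -0.104 -0.004 0 0 0.04 0" --pt "0.45 -0.13 -0.006 0 0 0.05 0" --pt "0.54 -0.156 -0.008 0 0 0.058 0" --pt "0.63 -0.182 -0.008 0 0 0.058 0" --pt "0.6846 -0.1976 -0.008 0 0 0.058 0" --pt "0.6846 -0.1976 -0.008 0 0 0.058 0" --pt "0.6846 -0.1976 -0.008 0 0 0.058 0"

```text
clock: 1.1
position: [0.4855, -0.3975, 0.2349]
tool_rot: [-3.141, 0.001, 0.187]
force: [0.0, 0.5, -0.2]
grip_width: 0.0854
finger_force: 0.0
```

```bash
python3 - <<'E'
from h import *
go(.4855,-.3975,.084,.185); print(st()["position"])
# draw predicted gripper line on scene view
im=grab_frame("scene").copy()
cv2.imwrite("pics/c3.png",cv2.convertScaleAbs(cv2.resize(im[100:280,80:280,::-1],None,fx=3,fy=3,interpolation=cv2.INTER_CUBIC),alpha=1.8))
E
```

```text
shift [2.000e-04 0.000e+00 3.017e-01] turn [-0.0002  0.0004  0.0011] mm [1.000e-01 0.000e+00 1.509e+02]
[ 0.4855 -0.3975  0.2349]
```

View pics/c3.png

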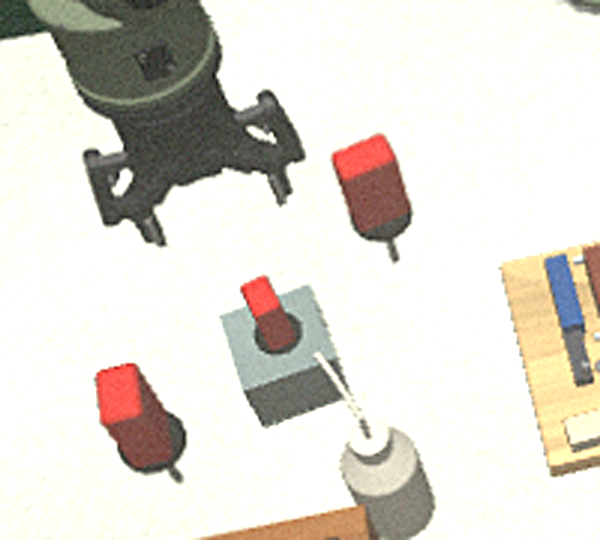

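The gripper hangs clear above the stand. The bottle's straw ends near the stand, so I'll work out its clearance.

```bash
python3 - <<'E'
from h import *
for z in(.17,.2,.22,.24): print(z,world("scene",186,218,z)[:2].round(3),world("top",439,192,z)[:2].round(3))
im=cv2.imread("pics/full_t1.png")[160:200,400:450]; g=im.max(2); ys,xs=np.where(g>np.percentile(g,97)); print(list(zip(xs+400,ys+160))[-12:])
E
```

```text
0.17 [ 0.572 -0.349] [ 0.583 -0.353]
0.2 [ 0.591 -0.345] [ 0.578 -0.344]
0.22 [ 0.603 -0.342] [ 0.575 -0.337]
0.24 [ 0.615 -0.339] [ 0.572 -0.331]
[(np.int64(441), np.int64(181)), (np.int64(440), np.int64(182)), (np.int64(441), np.int64(182)), (np.int64(441), np.int64(188)), (np.int64(442), np.int64(188)), (np.int64(427), np.int64(191)), (np.int64(428), np.int64(192)), (np.int64(429), np.int64(192)), (np.int64(435), np.int64(194)), (np.int64(435), np.int64(198)), (np.int64(426), np.int64(199)), (np.int64(435), np.int64(199))]
```

Call:
play_rows --pt "0 0 0.08 0 0 0 0" --pt "0 0 0.16 0 0 0 0" --pt "0 0 0.23 0 0 0 0" --pt "0 0 0.28 0 0 0 0" --pt "0 0 0.302 0 0 0 0" --pt "0 0 0.302 0 0 0 0" --pt "0 0 0.302 0 0 0 0.8" --pt "0 0 0.302 0 0 0 0.9" --pt "0 0 0.302 0 0 0 0.9" --pt "0 0 0.302 0 0 0 0.9" --newtons 70

```text
clock: 2.15
position: [0.4859, -0.398, 0.085]
tool_rot: [3.141, -0.001, 0.186]
force: [-0.4, -0.3, 1.0]
grip_width: 0.0283
finger_force: 0.0
```

Call:
play_rows --pt "0 0 0 0 0 0 1" --pt "0 0 0 0 0 0 1" --pt "0 0 0 0 0 0 1" --pt "0 0 0 0 0 0 1" --newtons 70

```text
clock: 2.55
position: [0.486, -0.398, 0.0852]
tool_rot: [3.141, -0.001, 0.186]
force: [-1.6, 2.0, 8.7]
grip_width: 0.0238
finger_force: 66.8
```

Call:
play_rows --pt "0 0 -0.02 0 0 0 1" --pt "0 0 -0.08 0 0 0 1" --pt "0 0 -0.16 0 0 0 1" --pt "0 0 -0.24 0 0 0 1" --pt "0 0 -0.28 0 0 0 1" --pt "0 0 -0.28 0 0 0 1" --pt "0 0 -0.28 0 0 0 1"

```text
clock: 3.25
position: [0.4854, -0.3976, 0.2243]
tool_rot: [3.142, -0.0, 0.186]
force: [0.2, -0.2, -3.3]
grip_width: 0.0236
finger_force: 67.1
```

```bash
python3 - <<'E'
from h import *
print(st())
go(.5969,.0234,.223,.0372)
im=grab_frame("scene"); t=grab_frame("top")
o=np.zeros((520,800,3),np.uint8)
o[:,:400]=cv2.resize(im[110:240,100:200],(400,520),interpolation=cv2.INTER_CUBIC)
o[:,400:]=cv2.resize(t[180:310,400:500],(400,520),interpolation=cv2.INTER_CUBIC)
cv2.imwrite("pics/c4.png",cv2.convertScaleAbs(o[...,::-1],alpha=1.8))
p=observe()["position"]
print(pix("scene",p-[0,0,.014+.052]),pix("top",p-[0,0,.066]))
E
```

```text
{'clock': np.float64(3.25), 'qpos': array([ 0.6361,  0.5326, -0.0655,  1.5988,  0.0392,  1.0114, -0.8257]), 'position': array([ 0.4854, -0.3976,  0.2243]), 'tool_rot': array([ 3.1416, -0.    ,  0.1863]), 'force': array([ 0.169 , -0.1785, -3.3286]), 'moment': array([ 0.0183,  0.0495, -0.0015]), 'grip_width': np.float64(0.0236), 'finger_force': np.float64(67.0748)}
shift [ 0.3751 -0.7862  0.0026] turn [ 0.     -0.      0.0712] mm [ 187.6 -393.1    1.3]
[163.43230083 193.54397022] [456.44734199 232.90848123]
```

View pics/c4.png

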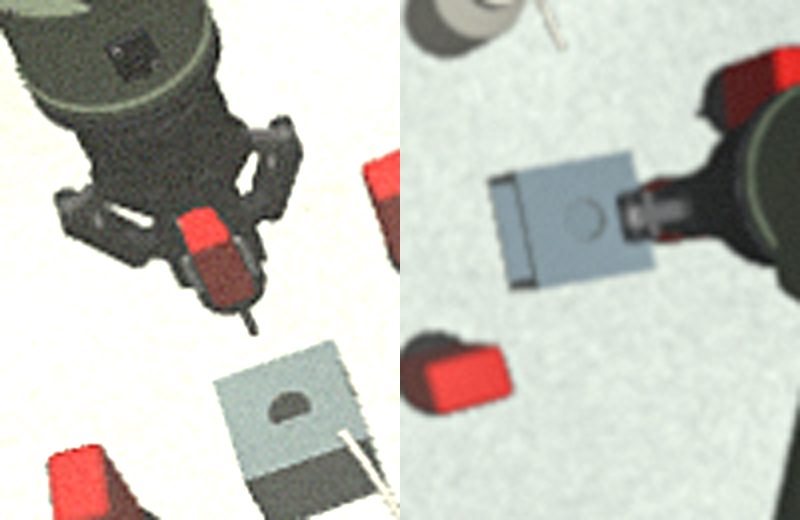

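Call:
play_rows --pt "0.03 -0.08 0 0 0 0.01 1" --pt "0.07 -0.16 0 0 0 0.02 1" --pt "0.11 -0.245 0 0 0 0.03 1" --pt "0.15 -0.33 0 0 0 0.04 1" --pt "0.19 -0.41 0 0 0 0.05 1" --pt "0.23 -0.495 0 0 0 0.06 1" --pt "0.27 -0.58 0 0 0 0.07 1" --pt "0.31 -0.665 0 0 0 0.071 1" --pt "0.345 -0.735 0 0 0 0.071 1" --pt "0.375 -0.786 0 0 0 0.071 1"

```text
clock: 4.35
position: [0.5968, 0.0263, 0.2231]
tool_rot: [-3.141, 0.002, 0.04]
force: [0.5, -0.5, -2.2]
grip_width: 0.0234
finger_force: 67.3
```

Call:
play_rows --pt "0 0 0.05 0 0 0 1" --pt "0 0 0.09 0 0 0 1" --pt "0 0 0.09 0 0 0 1"

```text
clock: 4.65
position: [0.5952, 0.0232, 0.1759]
tool_rot: [3.141, 0.006, 0.038]
force: [0.1, 0.3, -2.1]
grip_width: 0.0239
finger_force: 67.3
```

```bash
python3 - <<'E'
from h import *
print(st())
im=grab_frame("scene"); p=observe()["position"]
cv2.imwrite("pics/c5.png",cv2.convertScaleAbs(cv2.resize(im[110:260,240:410,::-1],None,fx=4,fy=4,interpolation=cv2.INTER_CUBIC),alpha=1.8))
f=lambda q:(np.round((q-[240,110]+.5)*4,0))
print("tip pred",f(pix("scene",p-[0,0,.066])),"hole pred",f(pix("scene",[.5969,.0234,.06])),"post",f(pix("scene",[*hw(55,70),.076])))
print("standhole",world("scene",172.5,211.7,.07),world("top",446.7,234.2,.07))
E
```

```text
{'clock': np.float64(4.65), 'qpos': array([-0.0595,  0.5416, -0.1127,  1.7249,  0.0745,  0.8852, -1.7364]), 'position': array([0.5952, 0.0232, 0.1759]), 'tool_rot': array([3.1412, 0.0059, 0.0381]), 'force': array([ 0.1256,  0.291 , -2.1359]), 'moment': array([-0.0169, -0.017 , -0.0298]), 'grip_width': np.float64(0.0239), 'finger_force': np.float64(67.2641)}
tip pred [420. 392.] hole pred [417. 434.] post [458. 361.]
standhole [ 0.4854065  -0.39626176  0.07      ] [ 0.48646107 -0.40248718  0.07      ]
```

View pics/c5.png

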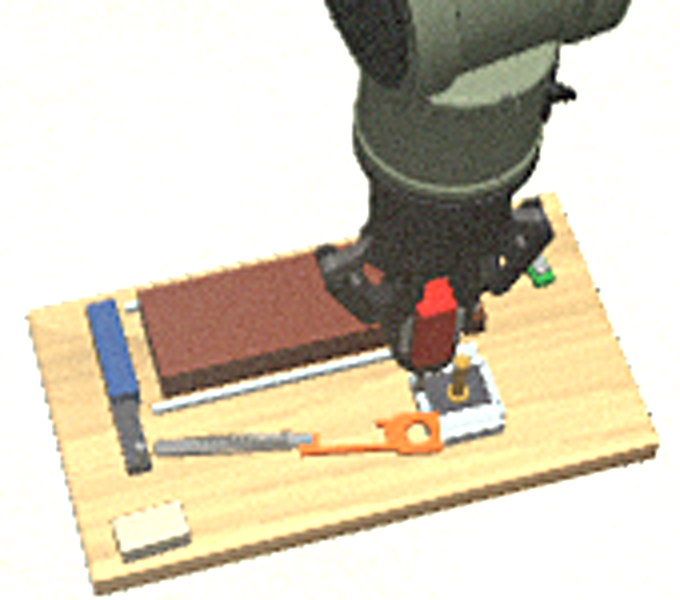

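The scene view shows the hole at crop (424,431), about 2 mm further in +y than I predicted, with the post head at (461,357). I'll shift slightly and lower the tip in two stages, watching the force.

Call:
play_rows --pt "0.003 -0.004 0.02 0 0 0 1" --pt "0.003 -0.004 0.05 0 0 0 1" --pt "0.003 -0.004 0.07 0 0 0 1" --pt "0.003 -0.004 0.085 0 0 0 1" --pt "0.003 -0.004 0.095 0 0 0 1" --pt "0.003 -0.004 0.102 0 0 0 1" --pt "0.003 -0.004 0.102 0 0 0 1"

```text
clock: 5.4
position: [0.5985, 0.0252, 0.1281]
tool_rot: [3.142, 0.0, 0.038]
force: [-0.8, 0.8, -2.4]
grip_width: 0.0236
finger_force: 67.3
```

Call:
play_rows --pt "0 0 0.008 0 0 0 1" --pt "0 0 0.016 0 0 0 1" --pt "0 0 0.022 0 0 0 1" --pt "0 0 0.024 0 0 0 1" --pt "0 0 0.024 0 0 0 1"

```text
clock: 5.9
position: [0.5984, 0.0252, 0.1161]
tool_rot: [-3.142, 0.0, 0.038]
force: [-0.0, -0.3, -1.5]
grip_width: 0.0235
finger_force: 67.3
```

```bash
python3 - <<'E'
from h import *
print(st(), wh(observe()["position"]))
im=grab_frame("scene")
cv2.imwrite("pics/c6.png",cv2.convertScaleAbs(cv2.resize(im[160:230,260:380,::-1],None,fx=5,fy=5,interpolation=cv2.INTER_CUBIC),alpha=1.8))
E
```

```text
{'clock': np.float64(5.9), 'qpos': array([-0.0668,  0.622 , -0.1071,  1.7629,  0.0903,  0.7618, -1.7526]), 'position': array([0.5984, 0.0252, 0.1161]), 'tool_rot': array([-3.1416e+00,  3.0000e-04,  3.7500e-02]), 'force': array([-0.0424, -0.3477, -1.5485]), 'moment': array([ 0.017 , -0.0163,  0.0196]), 'grip_width': np.float64(0.0235), 'finger_force': np.float64(67.2611)} [92.60368577 34.10307335]
```

View pics/c6.png

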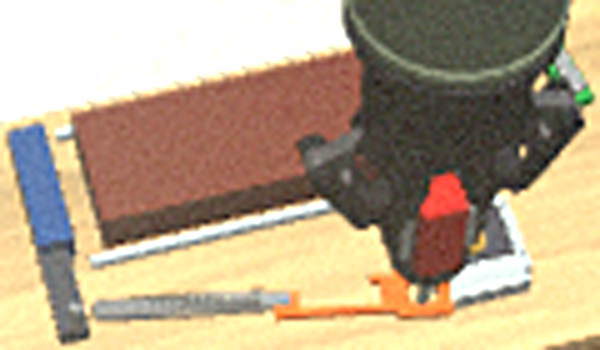

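The orange plate surrounds the rod at crop (425,293), so the pin is in the hole. I'll pull in stages.

Call:
play_rows --pt "0.002 -0.012 0 0 0 0 1" --pt "0.004 -0.024 0 0 0 0 1" --pt "0.006 -0.036 0 0 0 0 1" --pt "0.008 -0.048 0 0 0 0 1" --pt "0.01 -0.06 0 0 0 0 1" --pt "0.012 -0.072 0 0 0 0 1" --pt "0.014 -0.084 0 0 0 0 1" --pt "0.016 -0.096 0 0 0 0 1" --pt "0.016 -0.1 0 0 0 0 1" --pt "0.016 -0.1 0 0 0 0 1"

```text
clock: 6.95
position: [0.6045, 0.0756, 0.1162]
tool_rot: [3.141, 0.0, 0.038]
force: [-0.6, -5.0, -1.4]
grip_width: 0.0236
finger_force: 67.5
```

```bash
python3 - <<'E'
from h import *
import time
print(st(), wh(observe()["position"]))
E
```

```text
{'clock': np.float64(6.95), 'qpos': array([-0.1496,  0.6354, -0.1053,  1.7346,  0.0893,  0.7765, -1.8312]), 'position': array([0.6045, 0.0756, 0.1162]), 'tool_rot': array([3.1414e+00, 2.0000e-04, 3.7900e-02]), 'force': array([-0.6171, -5.0168, -1.4084]), 'moment': array([-1.206 ,  0.2514,  0.0081]), 'grip_width': np.float64(0.0236), 'finger_force': np.float64(67.5137)} [100.58481762  84.23552395]
```

Force is 5.05 N and geometry gives 33.6 mm of stretch, so the two agree. I'll pull the rest and swing in.

Call:
play_rows --pt "0.002 -0.012 0 0 0 0 1" --pt "0.004 -0.024 0 0 0 0 1" --pt "0.006 -0.036 0 0 0 0 1" --pt "0.008 -0.046 0 0 0 0 1" --pt "0.008 -0.046 0 0 0 0 1" --pt "0.008 -0.046 0 0 0 0 1"

```text
clock: 7.55
position: [0.6076, 0.0974, 0.1162]
tool_rot: [3.14, 0.001, 0.037]
force: [-2.1, -7.5, -1.2]
grip_width: 0.0232
finger_force: 67.6
```

```bash
python3 - <<'E'
from h import *
p=wh(observe()["position"]);print(st(), p, np.hypot(*(p-[55,-125])))
E
```

```text
{'clock': np.float64(7.55), 'qpos': array([-0.1856,  0.6439, -0.1035,  1.7172,  0.0893,  0.7861, -1.8656]), 'position': array([0.6076, 0.0974, 0.1162]), 'tool_rot': array([3.1403e+00, 7.0000e-04, 3.6800e-02]), 'force': array([-2.0624, -7.4677, -1.225 ]), 'moment': array([-2.0994,  0.3213, -0.0256]), 'grip_width': np.float64(0.0232), 'finger_force': np.float64(67.6399)} [104.42733853 105.97535929] 236.20473829662043
```

Call:
play_rows --pt "-0.012 -0.003 0 0 0 0 1" --pt "-0.024 -0.006 0 0 0 0 1" --pt "-0.036 -0.008 0 0 0 0 1" --pt "-0.049 -0.01 0 0 0 0 1" --pt "-0.062 -0.011 0 0 0 0 1" --pt "-0.074 -0.012 0 0 0 0 1" --pt "-0.086 -0.012 0 0 0 0 1" --pt "-0.097 -0.012 0 0 0 0 1" --pt "-0.097 -0.012 0 0 0 0 1"

```text
clock: 8.45
position: [0.5586, 0.1016, 0.1163]
tool_rot: [3.14, 0.0, 0.037]
force: [0.8, -8.1, -2.0]
grip_width: 0.0232
finger_force: 67.7
```

```bash
python3 - <<'E'
from h import *
p=wh(observe()["position"]);print(st(), p, np.hypot(*(p-[55,-125])))
im=grab_frame("scene")
cv2.imwrite("pics/c7.png",cv2.convertScaleAbs(cv2.resize(im[160:230,270:390,::-1],None,fx=6,fy=6,interpolation=cv2.INTER_CUBIC),alpha=1.8))
E
```

```text
{'clock': np.float64(8.45), 'qpos': array([-0.2082,  0.581 , -0.1069,  1.8467,  0.0905,  0.7193, -1.9   ]), 'position': array([0.5586, 0.1016, 0.1163]), 'tool_rot': array([3.1405e+00, 4.0000e-04, 3.6600e-02]), 'force': array([ 0.822 , -8.13  , -1.9792]), 'moment': array([-2.2353, -0.0817,  0.0197]), 'grip_width': np.float64(0.0232), 'finger_force': np.float64(67.7359)} [ 55.62486693 111.90144395] 236.902268047468
```

View pics/c7.png

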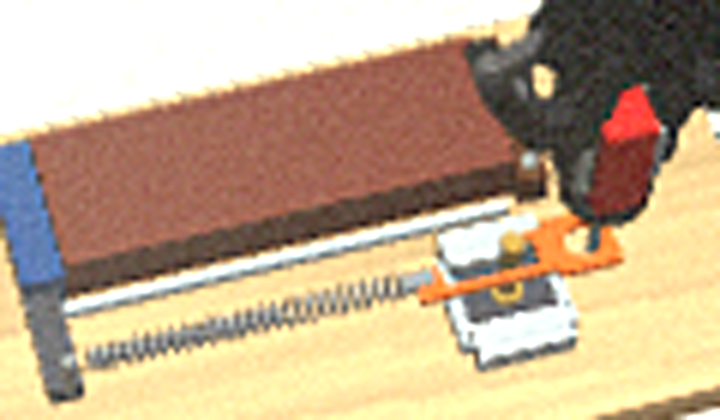

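The post head at (513,243) sits inside the notch and the shank is alongside it. I'll nudge inward and then let the spring relax onto the post.

Call:
play_rows --pt "-0.003 0 0 0 0 0 1" --pt "-0.006 0 0 0 0 0 1" --pt "-0.006 0.006 0 0 0 0 1" --pt "-0.006 0.012 0 0 0 0 1" --pt "-0.006 0.018 0 0 0 0 1" --pt "-0.006 0.024 0 0 0 0 1" --pt "-0.006 0.03 0 0 0 0 1" --pt "-0.006 0.033 0 0 0 0 1" --pt "-0.006 0.033 0 0 0 0 1"

```text
clock: 9.4
position: [0.5567, 0.0862, 0.1163]
tool_rot: [-3.141, -0.0, 0.037]
force: [0.2, 0.3, -1.6]
grip_width: 0.0236
finger_force: 67.9
```

```bash
python3 - <<'E'
from h import *
p=wh(observe()["position"]);print(st(), p, np.hypot(*(p-[55,-125])))
E
```

```text
{'clock': np.float64(9.4), 'qpos': array([-0.1805,  0.5751, -0.1086,  1.8588,  0.09  ,  0.7122, -1.8732]), 'position': array([0.5567, 0.0862, 0.1163]), 'tool_rot': array([-3.1414e+00, -1.0000e-04,  3.7400e-02]), 'force': array([ 0.1874,  0.291 , -1.6343]), 'moment': array([-0.019 , -0.0083,  0.0199]), 'grip_width': np.float64(0.0236), 'finger_force': np.float64(67.9123)} [53.20617591 96.61665211] 221.6239118343931
```

Force and moment are zero, so the spring is held by the post and the pin is free. I'll lift straight up.

Call:
play_rows --pt "0 0 -0.01 0 0 0 1" --pt "0 0 -0.02 0 0 0 1" --pt "0 0 -0.04 0 0 0 1" --pt "0 0 -0.08 0 0 0 1" --pt "0 0 -0.14 0 0 0 1" --pt "0 0 -0.2 0 0 0 1" --pt "0 0 -0.22 0 0 0 1" --pt "0 0 -0.22 0 0 0 1"

```text
clock: 10.2
position: [0.5573, 0.0864, 0.2279]
tool_rot: [-3.141, -0.003, 0.038]
force: [0.4, 0.1, -2.6]
grip_width: 0.0234
finger_force: 68.0
```

```bash
python3 - <<'E'
from h import *
print(st()); go(.4857,-.3985,.226,.186)
E
```

```text
{'clock': np.float64(10.2), 'qpos': array([-0.1716,  0.4282, -0.1184,  1.7664,  0.0606,  0.9477, -1.8479]), 'position': array([0.5573, 0.0864, 0.2279]), 'tool_rot': array([-3.1411e+00, -2.8000e-03,  3.7600e-02]), 'force': array([ 0.4086,  0.1197, -2.5901]), 'moment': array([0.0394, 0.0397, 0.0203]), 'grip_width': np.float64(0.0234), 'finger_force': np.float64(68.0267)}
shift [-0.1795  0.9636  0.0029] turn [-0.0002 -0.0014 -0.0709] mm [-89.8 481.8   1.4]
```

Call:
play_rows --pt "-0.016 0.085 0 0 0 -0.007 1" --pt "-0.032 0.17 0 0 0 -0.014 1" --pt "-0.048 0.255 0 0 0 -0.021 1" --pt "-0.064 0.34 0 0 0 -0.028 1" --pt "-0.08 0.425 0 0 0 -0.035 1" --pt "-0.096 0.51 0 0 0 -0.042 1" --pt "-0.112 0.595 0 0 0 -0.05 1" --pt "-0.128 0.68 0 0 0 -0.057 1" --pt "-0.144 0.765 0 0 0 -0.064 1" --pt "-0.16 0.85 0 0 0 -0.071 1"

```text
clock: 11.2
position: [0.4917, -0.3429, 0.2249]
tool_rot: [-3.14, 0.001, 0.187]
force: [0.7, 0.4, -1.8]
grip_width: 0.0233
finger_force: 68.1
```

Call:
play_rows --pt "0 0 0 0 0 0 1" --pt "0 0 0 0 0 0 1"

```text
clock: 11.4
position: [0.4918, -0.3421, 0.2247]
tool_rot: [-3.14, 0.002, 0.184]
force: [0.2, 0.5, -2.4]
grip_width: 0.0233
finger_force: 68.4
```

```bash
python3 - <<'E'
from h import *
print(st()); go(.4857,-.3985,.226,.186)
E
```

```text
{'clock': np.float64(11.4), 'qpos': array([ 0.5382,  0.488 , -0.0418,  1.6758,  0.0235,  0.9806, -0.8983]), 'position': array([ 0.4918, -0.3421,  0.2247]), 'tool_rot': array([-3.1401e+00,  1.7000e-03,  1.8440e-01]), 'force': array([ 0.2295,  0.4834, -2.3606]), 'moment': array([ 0.0646, -0.0121,  0.0041]), 'grip_width': np.float64(0.0233), 'finger_force': np.float64(68.3772)}
shift [-0.0326  0.1087 -0.0028] turn [-0.0007  0.0008 -0.0008] mm [-16.3  54.4  -1.4]
```

Call:
play_rows --pt "-0.016 0.055 0 0 0 0 1" --pt "-0.0326 0.1087 0 0 0 0 1" --pt "-0.0326 0.1087 0 0 0 0 1" --pt "-0.0326 0.1087 0.06 0 0 0 1" --pt "-0.0326 0.1087 0.12 0 0 0 1" --pt "-0.0326 0.1087 0.16 0 0 0 1" --pt "-0.0326 0.1087 0.2 0 0 0 1" --pt "-0.0326 0.1087 0.24 0 0 0 1" --pt "-0.0326 0.1087 0.26 0 0 0 1" --pt "-0.0326 0.1087 0.268 0 0 0 1"

```text
clock: 12.4
position: [0.4867, -0.3966, 0.0911]
tool_rot: [-3.14, 0.001, 0.187]
force: [-0.3, -0.2, -2.0]
grip_width: 0.0234
finger_force: 68.7
```

```bash
python3 - <<'E'
from h import *
print(st())
E
```

```text
{'clock': np.float64(12.4), 'qpos': array([ 0.6128,  0.6947, -0.0347,  1.6962,  0.0318,  0.7532, -0.8205]), 'position': array([ 0.4867, -0.3966,  0.0911]), 'tool_rot': array([-3.140e+00,  1.100e-03,  1.875e-01]), 'force': array([-0.2528, -0.1636, -1.9727]), 'moment': array([-0.0285,  0.0082,  0.0375]), 'grip_width': np.float64(0.0234), 'finger_force': np.float64(68.6799)}
```

Call:
play_rows --pt "0 0 0.003 0 0 0 1" --pt "0 0 0.006 0 0 0 1" --pt "0 0 0.009 0 0 0 1" --pt "0 0 0.01 0 0 0 1" --pt "0 0 0.01 0 0 0 1"

```text
clock: 12.9
position: [0.4868, -0.398, 0.0875]
tool_rot: [3.141, -0.0, 0.186]
force: [-0.4, -0.1, -1.3]
grip_width: 0.0239
finger_force: 68.7
```

Call:
play_rows --pt "0 0 0.002 0 0 0 1" --pt "0 0 0.004 0 0 0 1" --pt "0 0 0.004 0 0 0 1"

```text
clock: 13.2
position: [0.4868, -0.398, 0.0853]
tool_rot: [3.142, -0.0, 0.186]
force: [-0.0, 0.1, -1.3]
grip_width: 0.0231
finger_force: 68.6
```

Call:
play_rows --pt "0 0 0.002 0 0 0 1" --pt "0 0 0.003 0 0 0 1" --pt "0 0 0.003 0 0 0 1"

```text
clock: 13.5
position: [0.4869, -0.398, 0.0852]
tool_rot: [3.141, -0.0, 0.186]
force: [-7.0, 4.9, 23.4]
grip_width: 0.0236
finger_force: 71.7
```

Contact: the guard is on the plate. I'll back off 1 mm and open slowly, then rise.

Call:
play_rows --pt "0 0 -0.0025 0 0 0 1" --pt "0 0 -0.0025 0 0 0 0.85" --pt "0 0 -0.0025 0 0 0 0.7" --pt "0 0 -0.0025 0 0 0 0.5" --pt "0 0 -0.0025 0 0 0 0.2" --pt "0 0 -0.0025 0 0 0 0" --pt "0 0 -0.0025 0 0 0 0" --pt "0 0 -0.0025 0 0 0 0" --newtons 20

```text
clock: 14.3
position: [0.4867, -0.398, 0.085]
tool_rot: [-3.142, 0.0, 0.186]
force: [-0.9, 0.3, -0.6]
grip_width: 0.0852
finger_force: 0.0
```

Call:
play_rows --pt "0 0 -0.04 0 0 0 0" --pt "0 0 -0.1 0 0 0 0" --pt "0 0 -0.18 0 0 0 0" --pt "0 0 -0.26 0 0 0 0" --pt "0 0 -0.32 0 0 0 0" --pt "-0.08 0 -0.34 0 0 0 0" --pt "-0.12 0 -0.34 0 0 0 0"

```text
clock: 15.0
position: [0.4261, -0.4102, 0.257]
tool_rot: [3.139, -0.001, 0.185]
force: [-1.0, 0.3, -0.9]
grip_width: 0.0854
finger_force: 0.0
```

```bash
python3 - <<'E'
from h import *
print(st())
im=grab_frame("scene"); t=grab_frame("top")
o=np.zeros((560,800,3),np.uint8)
o[:280,:400]=cv2.resize(im[160:265,120:270],(400,280),interpolation=cv2.INTER_CUBIC)
o[:280,400:]=cv2.resize(im[160:244,270:390],(400,280),interpolation=cv2.INTER_CUBIC)
o[280:,400:]=cv2.resize(t[175:280,230:380],(400,280),interpolation=cv2.INTER_CUBIC)
o[280:,:400]=cv2.resize(t[180:285,385:535],(400,280),interpolation=cv2.INTER_CUBIC)
cv2.imwrite("pics/c8.png",cv2.convertScaleAbs(o[...,::-1],alpha=1.8))
E
```

```text
{'clock': np.float64(15.0), 'qpos': array([ 0.6827,  0.4404, -0.0238,  1.665 ,  0.0129,  1.034 , -0.731 ]), 'position': array([ 0.4261, -0.4102,  0.257 ]), 'tool_rot': array([ 3.1391e+00, -9.0000e-04,  1.8520e-01]), 'force': array([-0.9963,  0.3345, -0.9063]), 'moment': array([-0.073 ,  0.0156,  0.0205]), 'grip_width': np.float64(0.0854), 'finger_force': np.float64(0.0)}
```

View pics/c8.png

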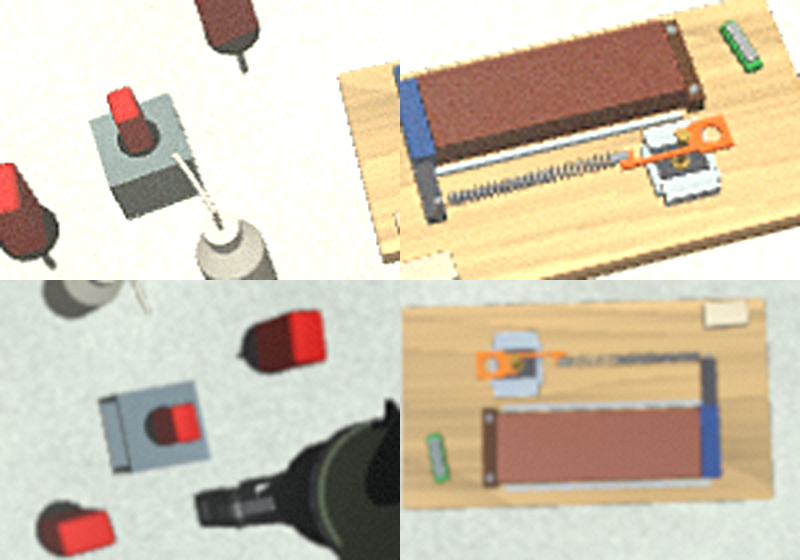

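The final picture shows the hook on the post (scene crop (685,140)), the jaw against the stone, and the puller upright in the stand at (125,120). The gripper is clear of everything.

```bash
python3 -c "
from workcell import *
print(job_done())"
```

```text
the job is handed in; nothing more can be done
None
```

The stone is clamped with the spring hooked on the brass post, and the puller hangs upright in its stand; I handed the job in at about 15 s and the interface gave no verdict.

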